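# Slide the flat board carrier into the test hood

### The job

Two circuit boards on metal carriers stand on the repair bench. Take the carrier with the flat, low board by its grip bar and slide it nose first through the open mouth of the low cream test hood, until its nose is fully home at the hood's back wall, and let it go standing flat on the bench. Leave the carrier with the tall transformer where it stands.

Things in the scene. Friction and masses are not known exactly. Their poses are not given: they have to be found in the camera images.
- flat_carrier: Loose carrier, 0.25-0.5 kg, with the flat board: plate 84 (x) x 200 (y) x 6 mm, green board and low finned heatsink up to 30 mm high. Origin: centre of the plate's underside, on the bench; z up. Nose edge at y = -100 mm, tail at y = +100. Near the tail a black grip bar stands across the plate on two posts. Its length lies roughly along world y, nose towards the hood.
- flat_carrier_grip (a point): Middle of the flat carrier's grip bar, at x = 0, y = +70, z = +68 mm in the carrier's frame, axes as the carrier's. The bar is 50 mm long in x, 12 thick in y and reaches from 50 to 85 mm above the bench. Grip it from above across its 12 mm thickness (closing along y).
- tall_carrier: Second loose carrier beside the flat one, on either side: same plate, grip bar, axes and origin, but its board bears a copper and dark steel transformer 72 mm high (from the bench) and two black capacitors 52 mm high. Too tall for the hood; to be left alone.
- test_hood: Low cream metal hood fixed to the bench, without floor; walls and roof 5 mm thick, 3 mm high flanges 14 mm wide along its sides. Origin: on the bench below the middle of the inside. Inside: 108 wide (x = -54 to +54), 52 high (roof top at 57), 100 mm deep: back wall at y = -50, open mouth at y = +50; +y points out of it. Carrier home: its origin at y = +50, x = 0, axes parallel.
There are look-alikes about, which are no part of the job. Leave any blue or red look-alike of the test_hood alone.

How it is judged:
At the end, for the whole second after the job is handed in: The flat carrier stands flat on the bench, at rest, nose in the hood within 15 mm of the back wall, within 22 mm of the hood's centre line and 15 degrees of its direction; the tall carrier is where it was, within 30 mm (y of flat_carrier in the frame of test_hood between 0.035 and 0.065 m and x of flat_carrier in the frame of test_hood between -0.022 and 0.022 m and angle between the y axis of flat_carrier and the y axis of test_hood, either way round below 0.26 rad and height (world z) of flat_carrier below 0.01 m and angle between flat_carrier's own z axis and vertical below 0.1 rad and linear speed of flat_carrier below 0.02 m/s); the robot touches nothing.
It fails at once if the carrier with the tall transformer is moved more than 30 mm (distance of tall_carrier from where it was at the start of the episode above 0.03 m).
It also fails if it takes over 40 s, if anything falls off the work surface, if the arm or the gripper's body presses on something with over 40 N, if the wrist force passes 120 N, or if a joint passes its speed limit or range.

### The arm

A 6-joint arm with a two-finger parallel gripper is mounted at the origin on the work surface. World frame = base frame: x ahead of the robot, y to its left, z up, the work surface at z = 0. Lengths are in m, angles in rad, forces in N, time in s.
With the tool pointing down it reaches from about 0.375 to 0.925 m from the base axis. Payload 5.7 kg.
Tool frame: the origin (TCP) lies midway between the tips of the shut fingers; the grasp point (between the pads) lies 19 mm behind it; z points along the fingers, y is the line along which they close (so a half turn about z gives the same grasp; the last joint's range is limited). The gripper opens to 88 mm and grips with 3 to 60 N. Pads are 20 mm wide; open, the fingers measure 115 mm over their backs; the gripper's body (75 mm by 178 mm) begins 61 mm behind the grasp point.
Start: joints at [1.228, 0.359, 1.51, -0, 1.272, -0.115], TCP at [0.135, 0.584, 0.199] pointing down, gripper open.
Joint ranges: [-2.97, 2.97], [-1.01, 2.36], [0.21, 2.38], [-0.96, 4.11], [0.2, 2.71], [-2.98, 2.98]. Speed limits (rad/s): [2.39, 2.39, 3.14, 3.14, 3.14, 3.14].

### API

Orientations are given as a unit quaternion [x, y, z, w].
In Python, from bench import move_ptp, servo_line, goto_joints, move_gripper, sleep, inverse_kinematics, capture, PlanningError, close_job, spot_in, silhouettes, current_clock, current_joint_pos, current_qvel, current_joint_torque, current_position, current_orientation, current_force, current_torque, current_finger_gap, current_grip_force gives the robot as it stands. Calls block until the motion is done:
- move_ptp(position, orientation): joint-space move of the TCP to a pose.
- servo_line(position, orientation=None, rate=0.15, contact_N=None): straight line of the TCP; orientation=None keeps the orientation; rate is the mean speed in m/s. With contact_N (N) it stops when the force on the tool has changed by that much, and returns True; else False.
- goto_joints(angles): joint-space move.
- move_gripper(opening): finger opening in m; the grip force is fixed at half the most; returns when the fingers have stopped.
- sleep(seconds).
- inverse_kinematics(position, orientation): joint angles nearest the present ones, or None.
- capture(name): name is "side" or "top"; returns a dict with "image" (384x512x3 uint8, blue, green, red), "range_z" (384x512 float32, m along the optical axis (not along the pixel's ray), 0 where there is no reading), "intrinsics" (3x3 intrinsics, pixels), "R" (3x3) and "t" (3): a world point X has camera coordinates R X + t. Camera axes: x right, y down, z forward; pixel columns grow to the right and rows downward; lengths in m; the calibration is good to about 2 mm. A picture is of the moment at which its call begins.
A pose or a line that the arm cannot do raises PlanningError and nothing moves.
- close_job(): hands the job in; it is judged then, once.
Trained networks look in the newest picture that a camera, given by its name, has taken for a name from the list of things; names that differ only in an ending like _2 or _b are one class to them, and where a whole thing is asked for, a point or a joint stands for the part that bears it (a point fixed in the world has none). Each returns a list of dicts, best first, with "conf" (0 to 1); they miss things now and then, are a little off and sometimes report something else, mostly with a low value. They report only what shows in the picture. A call takes as long as a camera call. They do not tell look-alikes from the thing itself.
- spot_in(camera, query): "xy" ([column, row] in pixels, amid what is visible of it).
- silhouettes(camera, query): "region" (384x512 bool, what is visible of it) and "xy" ([column, row] in pixels, amid what is visible of it).
Readings, each from a call of its own:
- current_clock(): time.
- current_joint_pos(): joint angles.
- current_qvel(): joint speeds.
- current_joint_torque(): joint torques, N m.
- current_position(): TCP position.
- current_orientation(): TCP orientation.
- current_force(): force on the tool from outside, world axes, zero at the start.
- current_torque(): the same for the moment, N m.
- current_finger_gap(): finger opening in m.
- current_grip_force(): force on a finger pad.
Only numpy, scipy, OpenCV 4.12 (cv2) and the standard library are available. Lean on these libraries where they do the work, as an engineer would, in place of code of your own. Each camera call takes 0.05 s, during which the arm holds its last target. There are 200 camera calls.

## Working session

There is one attempt and no reset: what is moved stays moved. The work goes in short steps, each a Python script; the robot and the scene stay as the last script left them, time stands still between calls to the robot, and variables do not carry over. Pictures are saved under pics/ and viewed, at most 10 in all, crops included, and the job is handed in when it is done.

```bash
mkdir -p pics
cat > h.py <<'E'
import numpy as np, cv2
from bench import *
def cloud(c):
    z=c["range_z"].astype(float); K=c["intrinsics"]; v,u=np.mgrid[:384,:512]
    P=np.stack([(u-K[0,2])/K[0,0]*z,(v-K[1,2])/K[1,1]*z,z],-1)
    W=(P-c["t"])@c["R"]; W[z<=0]=np.nan
    return W
E
python3 - <<'E'
from h import *
ims=[]
for n in ("top","side"):
    c=capture(n); W=cloud(c); ims.append(c["image"])
    print(n,"cam",-c["R"].T@c["t"])
    for q in ("flat_carrier","tall_carrier","flat_carrier_grip","test_hood"):
        for s in silhouettes(n,q)[:4]:
            p=W[s["region"]]; p=p[~np.isnan(p[:,0])]
            if len(p)<5: print(q,s["conf"],s["xy"],"few");continue
            print(q,round(s["conf"],2),np.round(s["xy"]),len(p),"med",np.median(p,0).round(3),"lo",np.percentile(p,2,axis=0).round(3),"hi",np.percentile(p,98,axis=0).round(3))
cv2.imwrite("pics/a.png",ims[0]); cv2.imwrite("pics/b.png",ims[1])
E
```

```text
top cam [ 0.19463075 -0.1315515   1.27221564]
flat_carrier 0.88 [159. 193.] 1435 med [0.423 0.22  0.013] lo [0.383 0.123 0.002] hi [0.468 0.311 0.085]
tall_carrier 0.8 [156. 147.] 1313 med [0.57  0.232 0.015] lo [0.538 0.141 0.003] hi [0.618 0.322 0.086]
flat_carrier_grip 0.86 [162. 193.] 1390 med [0.421 0.218 0.013] lo [0.383 0.124 0.003] hi [0.466 0.309 0.085]
test_hood 0.98 [340. 146.] 1257 med [ 0.574 -0.397  0.057] lo [ 0.517 -0.45   0.001] hi [ 0.643 -0.342  0.063]
test_hood 0.98 [291. 240.] 1459 med [ 0.259 -0.223  0.057] lo [ 0.189 -0.282  0.   ] hi [ 0.332 -0.165  0.062]
test_hood 0.93 [284. 168.] 1321 med [ 0.496 -0.205  0.057] lo [ 0.437 -0.261  0.001] hi [ 0.564 -0.149  0.062]
test_hood 0.77 [401. 169.] 1320 med [ 0.489 -0.597  0.056] lo [ 0.429 -0.649  0.001] hi [ 0.556 -0.544  0.062]
side cam [-0.13919473 -0.89268125  1.1680747 ]
flat_carrier 0.82 [201. 147.] 913 med [0.421 0.21  0.013] lo [ 0.383  0.116 -0.   ] hi [0.467 0.309 0.082]
tall_carrier 0.77 [232. 126.] 823 med [0.568 0.208 0.016] lo [0.54  0.138 0.   ] hi [0.616 0.332 0.084]
flat_carrier_grip 0.96 [203. 148.] 879 med [0.422 0.215 0.013] lo [0.385 0.117 0.001] hi [0.466 0.309 0.082]
test_hood 0.95 [286. 201.] 1354 med [ 0.49  -0.219  0.055] lo [ 0.439 -0.266  0.001] hi [ 0.566 -0.156  0.062]
test_hood 0.95 [346. 225.] 1577 med [ 0.564 -0.408  0.056] lo [ 0.516 -0.456  0.002] hi [ 0.643 -0.349  0.062]
test_hood 0.86 [372. 288.] 1984 med [ 0.479 -0.609  0.056] lo [ 0.43  -0.658  0.001] hi [ 0.556 -0.553  0.062]
test_hood 0.59 [232. 240.] 1697 med [ 0.246 -0.242  0.056] lo [ 0.189 -0.291  0.001] hi [ 0.326 -0.177  0.062]
```

View pics/a.png

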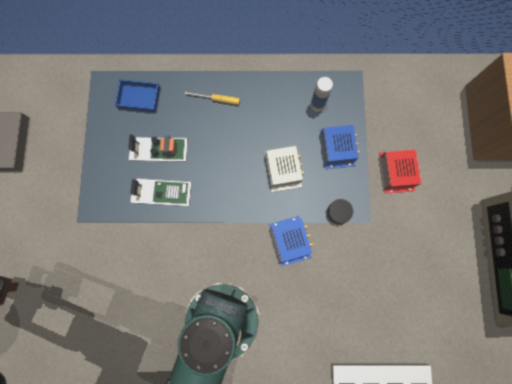

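View pics/b.png

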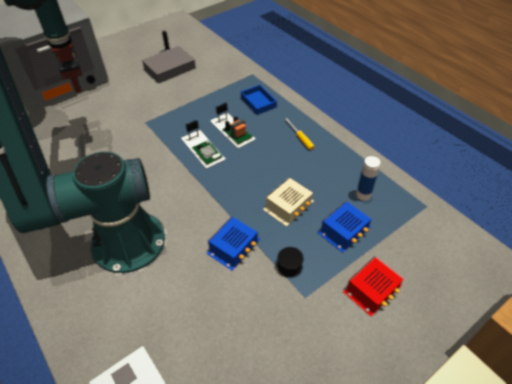

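The top view shows the flat board's carrier at (160,193), with its grip bar at the left end (+y). The transformer carrier is at (157,148). The cream hood is at (284,168), with its gold connectors towards -y, so the mouth should face the carriers. The slide path looks clear. Next I'll fit the poses.

```bash
cat >> h.py <<'E'
def rect(p):
    (c,s,a)=cv2.minAreaRect(p[:,:2].astype(np.float32)*1000)
    b=cv2.boxPoints((c,s,a)); e=max([b[1]-b[0],b[2]-b[1]],key=np.linalg.norm)
    return np.array(c)/1000,np.array(s),np.degrees(np.arctan2(e[1],e[0]))%180
def near(n,q,xy):
    c=capture(n); W=cloud(c)
    s=min(silhouettes(n,q),key=lambda s:np.nan_to_num(np.linalg.norm(np.nanmedian(W[s["region"]],0)[:2]-xy),nan=9))
    p=W[s["region"]]; return p[~np.isnan(p[:,0])],c,W
E
python3 - <<'E'
from h import *
for n in ("top","side"):
    p,c,W=near(n,"flat_carrier",[.424,.213])
    q=p[(p[:,2]<.033)&(p[:,2]>.003)]; print(n,"plate",rect(q))
    g=p[(p[:,2]>.06)]; print(" bar",len(g),g.mean(0),rect(g), g[:,2].max())
    p,_,_=near(n,"test_hood",[.5,-.205])
    r=p[(p[:,2]>.050)&(p[:,2]<.0595)]; print(" roof",rect(r)); print(" all",rect(p))
    k=p[p[:,2]<.03]; print(" lowpts",k.mean(0))
    im=c["image"]; K=c["intrinsics"]
    x0,y0=(110,120) if n=="top" else (170,90)
    w,h=(200,100) if n=="top" else (160,140)
    cv2.imwrite(f"pics/c_{n}.png",cv2.resize(im[y0:y0+h,x0:x0+w],None,fx=4,fy=4,interpolation=cv2.INTER_CUBIC))
print(current_position(),current_orientation(),current_clock())
E
```

```text
top plate (array([0.42557285, 0.22069174]), array([203.90158081,  90.58582306]), np.float32(85.95937))
 bar 96 [0.42827265 0.28681139 0.07960479] (array([0.42894232, 0.28868573]), array([12.26215935, 49.74206161]), np.float32(176.42499)) 0.08978136443870642
 roof (array([ 0.5072894 , -0.20090965]), array([119.32534027, 104.7525177 ]), np.float32(9.876799))
 all (array([ 0.50971942, -0.20624829]), array([149.27636719, 116.27983093]), np.float32(9.91787))
 lowpts [ 0.45867434 -0.21344162  0.0066366 ]
side plate (array([0.42605106, 0.21801605]), array([215.47517395,  84.95063019]), np.float32(86.78163))
 bar 82 [0.42814452 0.28122241 0.07417053] (array([0.4294227 , 0.28224072]), array([18.27130699, 49.64579773]), np.float32(167.86774)) 0.08840843136752283
 roof (array([ 0.50854999, -0.20562575]), array([122.94174194, 108.44966888]), np.float32(10.486189))
 all (array([ 0.52337421, -0.20380505]), array([181.11291504, 131.09776306]), np.float32(13.063434))
 lowpts [ 0.46510235 -0.2237488   0.0107206 ]
[0.13550179 0.58444539 0.19891276] [ 1.13648211e-01  9.93521050e-01 -8.02856860e-05 -3.69074392e-06] 0.9
```

View pics/c_top.png

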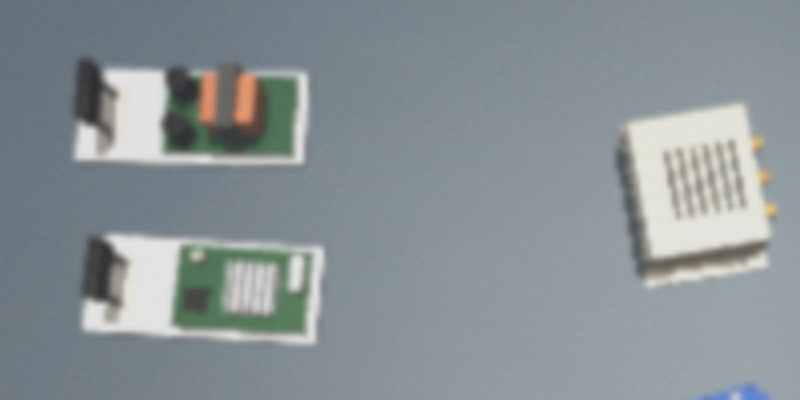

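```bash
cat >> h.py <<'E'
def q(deg):
    f=-np.radians(deg)/2; return [float(np.sin(f)),float(np.cos(f)),0.,0.]
H=np.array([.5075,-.2005]); HY=10.
ax=np.array([-np.sin(np.radians(HY)),np.cos(np.radians(HY))])
E
python3 - <<'E'
from h import *
g=[.429,.286]
move_ptp([*g,.15],q(-4)); servo_line([*g,.049],rate=.12,contact_N=15)
print(current_position(),current_force())
move_gripper(0.0); print("gap",current_finger_gap(),current_grip_force())
p=current_position(); servo_line([p[0],p[1],p[2]+.003],rate=.05)
print(current_force(),current_clock())
w=H+ax*.265
print(servo_line([*w,p[2]+.003],q(HY),rate=.12,contact_N=25),current_position(),current_finger_gap(),current_force(),current_clock())
c=capture("side"); cv2.imwrite("pics/d.png",cv2.resize(c["image"][90:250,150:350],None,fx=3,fy=3,interpolation=cv2.INTER_CUBIC))
p,c,W=near("top","flat_carrier",[.45,.0])
k=p[(p[:,2]<.036)&(p[:,2]>.003)]; print("plate",rect(k))
cv2.imwrite("pics/e.png",cv2.resize(c["image"][110:230,150:330],None,fx=4,fy=4,interpolation=cv2.INTER_CUBIC))
E
```

```text
[0.42945723 0.28638437 0.04948895] [ 0.70498858  0.44841616 -1.26802532]
gap 0.011671913213592343 29.9905863404274
[-0.21707485  0.14255918 -4.31505436] 4.85
False [0.46136095 0.06084653 0.05200177] 0.011444281654648659 [-0.67360994 -0.1026815  -3.28683281] 6.9
plate (array([ 0.47429626, -0.0056469 ]), array([ 84.56518555, 198.74375916]), np.float32(100.27179))
```

View pics/d.png

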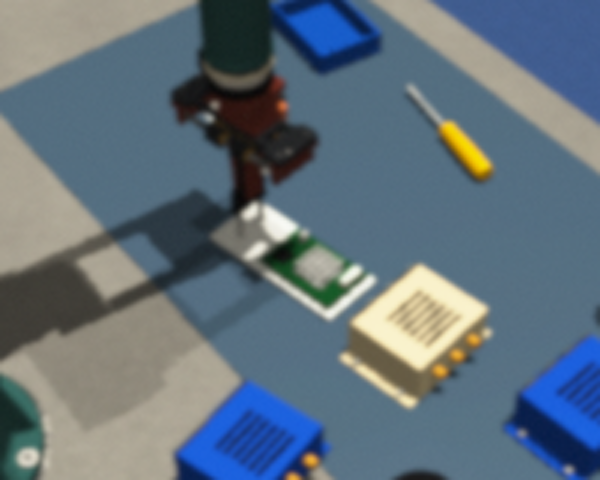

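View pics/e.png

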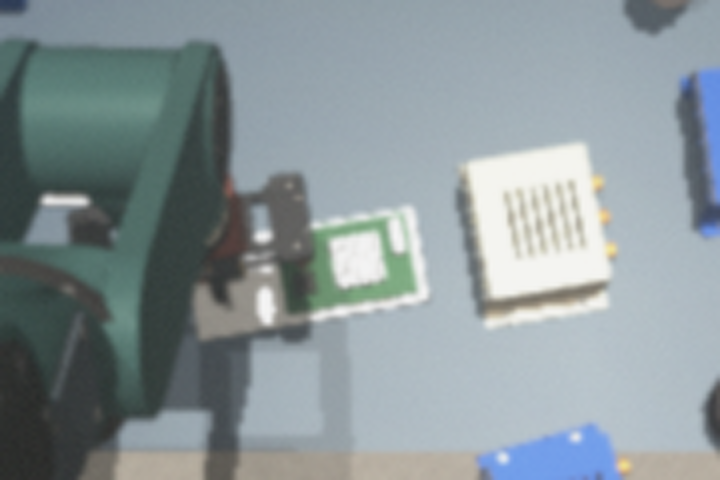

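The carrier is held and level, about 65 px (roughly 45 mm) short of the mouth. It sits within 1 mm of the hood's centre line and is parallel to it. Now I'll insert it.

Run:
```python
from h import *
z=current_position()[2]
def yh(): return float((np.array(current_position()[:2])-H)@ax)
w=H+ax*.135
print(servo_line([*w,z],rate=.1,contact_N=10),yh(),current_force())
w=H+ax*.112
hit=servo_line([*w,z],rate=.03,contact_N=8); print(hit,yh(),current_force(),current_clock())
if yh()<.13:
    p=current_position(); print(servo_line([p[0],p[1],p[2]-.006],rate=.02,contact_N=5),current_position(),current_force())
    move_gripper(.05); p=current_position(); print(current_finger_gap())
    servo_line([p[0],p[1],.16],rate=.12); 
    p=current_position();move_ptp([p[0]-.03,p[1]+.16,.25],q(HY))
    print(current_clock(),current_force())
p,c,W=near("top","flat_carrier",[.487,-.09])
m=p[p[:,2]>.065]; print("bar",len(m),m.mean(0),rect(m))
k=p[(p[:,2]<.036)&(p[:,2]>.003)]; print("plate",rect(k))
d=rect(m)[0]-H; print("bar in hood x,y",d@[ax[1],-ax[0]],d@ax)
p,_,_=near("top","test_hood",H); r=p[(p[:,2]>.05)&(p[:,2]<.0595)]; print("roof",rect(r))
p,_,_=near("top","tall_carrier",[.57,.23]); print("tall",np.median(p,0))
c=capture("side");cv2.imwrite("pics/f.png",cv2.resize(c["image"][90:250,150:350],None,fx=3,fy=3,interpolation=cv2.INTER_CUBIC))
```

```text
False 0.1355957208011192 [-0.40290955  0.57216828 -3.71179222]
True 0.12025382541042351 [ 0.54321014  0.00350518 -3.27435846] 9.0583
True [ 0.4856743  -0.081746    0.04890549] [ 1.68594285  0.30079381 -0.5656115 ]
0.04955137083255154
11.8917 [ 0.71550373 -0.13250214  0.31970936]
bar 56 [ 0.48380345 -0.08094064  0.08501989] (array([ 0.48544049, -0.08054147]), array([49.156353  , 11.24131298]), np.float32(9.620487))
plate (array([ 0.49003772, -0.10117213]), array([ 84.96789551, 102.31484985]), np.float32(99.91304))
bar in hood x,y -0.0008937962223056901 0.12196668063299469
roof (array([ 0.58553961, -0.39474832]), array([119.56877136, 106.69081879]), np.float32(6.356877))
tall [0.57114518 0.30619518 0.01029237]
```

View pics/f.png

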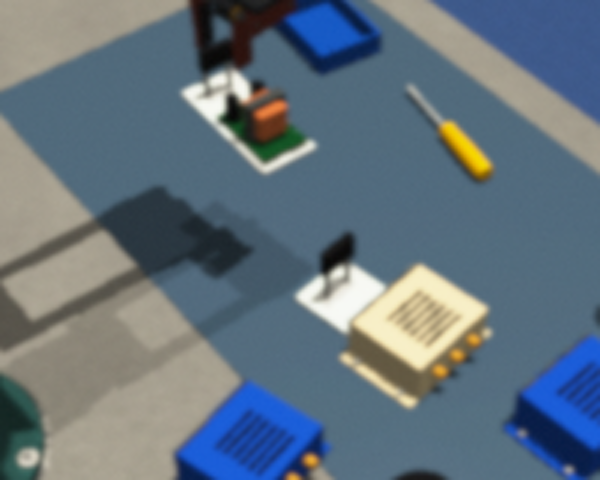

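The carrier stands flat with its nose inside the cream hood. The bar measures y ≈ 0.121 in the hood frame, where home is 0.120, and x ≈ -1 mm. The tall carrier is in place and the gripper is clear of everything.

```bash
python3 -c "
from bench import *
print(close_job())"
```

```text
the job is handed in; nothing more can be done
None
```

The flat carrier is fully home in the cream hood, released and standing flat on the bench; the tall carrier was left where it stood, and the job was handed in at about 12 s on the robot's clock (no verdict was returned).

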